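# Release the orange tube tilter's ratchet

### The arm

A 6-joint arm with a two-finger parallel gripper is mounted at the origin on the work surface. World frame = base frame: x ahead of the robot, y to its left, z up, the work surface at z = 0. Lengths are in m, angles in rad, forces in N, time in s.
With the tool pointing down it reaches from about 0.4 to 0.925 m from the base axis. Payload 12.5 kg.
Tool frame: the origin (TCP) lies on the mounting face of the last link; the fingertips stand 190 mm ahead of it and the grasp point (between the pads) lies 171 mm ahead of it; z points along the fingers, y is the line along which they close (so a half turn about z gives the same grasp; the last joint's range is limited). The gripper opens to 95 mm and grips with 3 to 60 N. Pads are 20 mm wide; open, the fingers measure 119 mm over their backs; the gripper's body (75 mm by 180 mm) begins 59 mm behind the grasp point.
Start: joints at [1.159, 0.491, 1.559, -0, 1.092, -0.106], TCP at [0.188, 0.596, 0.405] pointing down, gripper open.
Joint ranges: [-3.1, 3.1], [-0.84, 2.19], [0.05, 2.79], [-1.13, 4.28], [0.06, 2.93], [-2.69, 2.69]. Speed limits (rad/s): [2.22, 2.22, 2.79, 3.14, 3.14, 3.14].

### API

Orientations are given as a rotation vector (axis times angle).
In Python, from station import env, optics gives the robot as it stands. The module is installed in compiled form; this text tells all that it offers.
- The arm moves only by the tool step_arm, never from a script. Its argument "steps" is a list of rows, each a list of 7 numbers: the shift along the world's x, y, z in m, then the turn, a rotation vector about the world's x, y, z in degrees, then the closure, from 0 (fully open) to 1 (shut). In form: [[dx, dy, dz, rx, ry, rz, fingers], ...]. A call has 1 to 10 rows; each row is the pose to reach, as a shift and turn from the pose commanded when the call began; what a row does not reach only later rows make up. A row lasts 1/8 s, in which the tool goes at most 62.5 mm and 10.7 degrees, less where a joint would pass 70% of its speed; a pose out of reach is approached as far as the arm can. A call with a gripper value outside its range is refused whole. The fingers move at their own pace and stop on an object; the grip force is fixed at half the most. Time passes only in rows, so rows that repeat a pose let the fingers close. It gives the time, the measured TCP pose, the force, the opening and the grip force at its end, in the units of the state.
- env.get_obs(): the state, without advancing time (a new reading comes with each control period).
- optics.get_image(name): name is "scene" or "top"; returns the picture (400x640x3 uint8, blue, green, red); there is no depth.
- optics.get_calibration(name): a dict with "camera_matrix" (3x3 intrinsics, pixels), "pose" (4x4, takes a point from camera to world coordinates). Camera axes: x right, y down, z forward; pixel columns grow to the right and rows downward; lengths in m; the calibration is good to about 2 mm. A picture is of the moment at which its call begins. get_calibration takes no time and is no camera call.
- env.close_job(): hands the job in; it is judged then, once.
The state is a dict: "time": time; "joint_positions": joint angles; "dq": joint speeds; "tau": joint torques, N m; "eef_pos": TCP position; "ee_rot": TCP orientation; "contact_force": force on the tool from outside, world axes, zero at the start; "torque": the same for the moment, N m; "width": opening from 0.0 (shut) to 1.0 (fully open); "grip_force": force on a finger pad.
Only numpy, scipy, OpenCV 4.12 (cv2) and the standard library are available. Lean on these libraries where they do the work, as an engineer would, in place of code of your own. Each camera call takes 0.05 s, during which the arm holds its last target. There are 200 camera calls.

### The job

Let the orange tube tilter run back home: take the red grip of its pawl, lift the pawl clear of the toothed wheel and keep it lifted until the orange drum has turned all the way back to its stop with its tube caps pointing straight up. Then let the pawl drop back fully between the teeth and leave it. Do not lift the pawl of the blue tilter beside it.

Things in the scene. Friction and masses are not known exactly. Their poses are not given: they have to be found in the camera images.
- orange_grip (a point): Centre of the red grip on the orange tilter's pawl: lying cylinder, 22 mm dia, 30 mm long, about 160 mm above the table. Frame tilts with the pawl: y along the grip, parallel to hinge and drum axle, level; pawl down: z up, x level along the pawl; hinge axis at 125 mm along +x, 45 mm along -z. Pinch from above over its ends (closing along y) or round sides. Pawl bar below: 12 mm wide, top 29 mm down.
- orange_pawl (a joint): Angle of the orange tilter's dark steel pawl, which lies over the top of the toothed wheel, rad: 0 = down between the teeth, grows as the grip end is lifted, stop at 0.9. Above 0.12 it is clear of the teeth; 0.3 is a comfortable lift (grip some 35 mm up). 110 to 230 g; falls by its own weight when let go. Lifting takes under 5 N.
- orange_drum (a joint): Angle of the lying orange drum (72 mm dia, 88 mm long, a row of four white tube caps) and its steel wheel (104 mm over the teeth), rad: 0 = back at its stop, caps straight up, a tooth gap under the pawl; starts wound to about 1.1 to 2.4. While the pawl is clear a damped spring turns it back by itself at about 0.6 rad/s (2 to 5 s); with the pawl down it cannot turn back.
- blue_pawl (a joint): Angle of the pawl of the blue tilter, rad, 0 = down; it must stay down. The same machine but with a blue drum, its pawl also with a red grip. Each tilter is a white base plate, 190 x 180 mm, fixed to the bench, one to the left and one to the right of the robot's middle, either way round, turned up to 20 degrees; the pawl's grip is on the robot's side.

How it is judged:
On the way, in this order (a step that is already met when the one before it is completed fails the run):
1. the orange pawl is lifted clear of the teeth (value of joint orange_pawl above 0.12 rad), for 0.2 s.
2. the orange drum has turned all the way back while the pawl is held clear (value of joint orange_drum below 0.06 rad and value of joint orange_pawl above 0.12 rad), for 0.1 s.
At the end, for the whole second after the job is handed in: The orange drum is back at its stop (within 0.06 rad), the orange pawl is down between the teeth (under 0.05 rad) and the blue pawl is still down (under 0.05 rad) (value of joint orange_drum below 0.06 rad and value of joint each of orange_pawl, blue_pawl below 0.05 rad); the robot touches nothing.
It fails at once if the pawl of the blue tilter is lifted (0.08 rad or more) (value of joint blue_pawl above 0.08 rad).
It also fails if it takes over 38 s, if anything falls off the work surface, if the arm or the gripper's body presses on something with over 40 N, if the wrist force passes 120 N, or if a joint passes its speed limit or range.

## Working session

There is one attempt and no reset: what is moved stays moved. The work goes in short steps, Python scripts to look and compute and a tool call to move; the robot and the scene stay as the last step left them, time stands still between calls to the robot, and variables do not carry over. Pictures are saved under pics/ and viewed, at most 10 in all, crops included, and the job is handed in when it is done.

Besides the shell and the picture viewer there is one more tool, called after ">>>" as a command line: name --pt "numbers of a row" for each row, then --argument value for the rest. step_arm: Moves the arm, as the interface text tells. Its arguments: {"type":"object","properties":{"steps":{"type":"array","items":{"type":"array","items":{"type":"number"}}}},"required":["steps"]}

```bash
mkdir -p pics; python3 - <<'E'
from station import env, optics
import cv2,numpy as np
s=env.get_obs(); print(s['time'],s['eef_pos'],s['ee_rot'],s['width'])
for n in('scene','top'):
    im=optics.get_image(n); cv2.imwrite(f'pics/{n}0.png',im); c=optics.get_calibration(n); print(n,c['camera_matrix'].round(1).tolist(),c['pose'].round(3).tolist())
    h=cv2.cvtColor(im,cv2.COLOR_BGR2HSV)
    for nm,lo,hi in(('red',(0,150,60),(6,255,255)),('red2',(172,150,60),(180,255,255)),('orange',(8,150,80),(22,255,255)),('blue',(100,120,60),(125,255,255))):
        k,l,st,ce=cv2.connectedComponentsWithStats(cv2.inRange(h,lo,hi))
        print(nm,[(st[i].tolist(),ce[i].round(1).tolist()) for i in range(1,k) if st[i,4]>25])
E
```

```text
0.0 [0.18813076 0.59597143 0.40416296] [-4.78458861e-01 -3.10463175e+00  1.73165912e-03] 1.0013676122728998
scene [[422.6, 0.0, 321.9], [0.0, 422.6, 203.4], [0.0, 0.0, 1.0]] [[0.726, 0.525, -0.443, 0.902], [0.687, -0.546, 0.479, -0.359], [0.01, -0.653, -0.757, 0.738], [0.0, 0.0, 0.0, 1.0]]
red [([436, 0, 66, 55, 1243], [462.3, 27.6]), ([386, 128, 14, 12, 108], [392.7, 133.2]), ([227, 240, 19, 19, 210], [236.2, 248.6])]
red2 []
orange [([209, 285, 70, 74, 2649], [245.5, 319.4])]
blue [([547, 0, 9, 8, 47], [551.2, 3.5]), ([356, 168, 56, 50, 1512], [385.8, 190.1]), ([483, 309, 12, 12, 112], [488.0, 314.6]), ([406, 324, 13, 12, 118], [411.6, 329.4])]
top [[463.1, 0.0, 316.8], [0.0, 463.1, 201.4], [0.0, 0.0, 1.0]] [[0.007, -0.998, 0.061, 0.519], [-1.0, -0.008, -0.007, 0.015], [0.008, -0.061, -0.998, 1.04], [0.0, 0.0, 0.0, 1.0]]
red [([179, 213, 17, 13, 132], [186.8, 219.3]), ([398, 219, 17, 12, 138], [406.4, 224.7])]
red2 []
orange [([604, 55, 36, 71, 1453], [624.4, 91.7]), ([587, 65, 53, 70, 666], [603.2, 99.5]), ([438, 173, 12, 25, 94], [444.8, 185.4]), ([403, 177, 42, 36, 1158], [423.6, 194.5])]
blue [([285, 49, 9, 9, 67], [289.0, 53.1]), ([337, 86, 9, 9, 68], [341.1, 90.0]), ([209, 182, 45, 41, 1233], [231.2, 199.7])]
```

View pics/scene0.png

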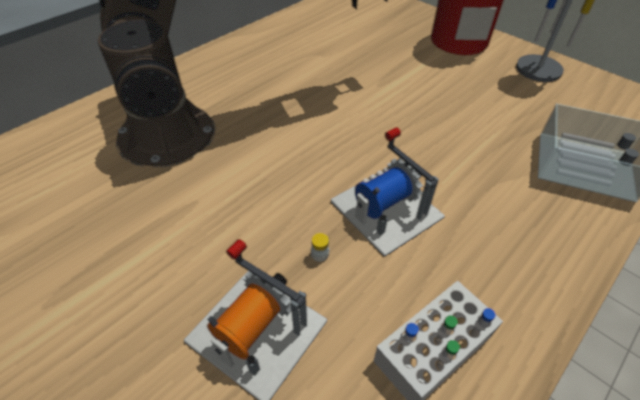

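View pics/top0.png

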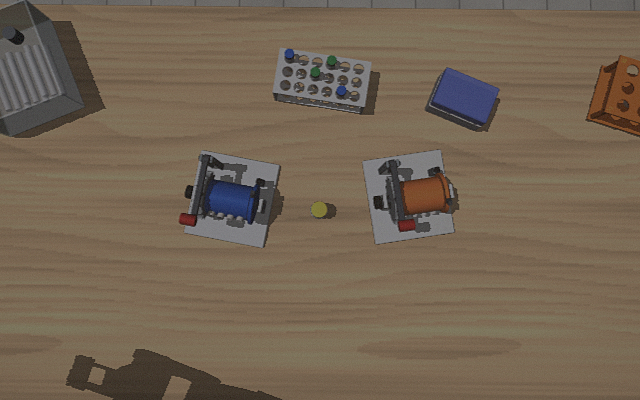

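```bash
cat > h.py <<'E'
import numpy as np,cv2
from station import env,optics
def ray(n,p):
    c=optics.get_calibration(n);T=c['pose'];d=T[:3,:3]@np.linalg.inv(c['camera_matrix'])@[p[0],p[1],1];return T[:3,3],d/np.linalg.norm(d)
def plane(n,p,z):
    o,d=ray(n,p);return o+d*(z-o[2])/d[2]
def tri(a,b):
    o,d=ray('scene',a);q,e=ray('top',b);s=np.linalg.lstsq(np.c_[d,-e],q-o,rcond=None)[0]
    A=o+s[0]*d;B=q+s[1]*e;return ((A+B)/2).round(4),np.linalg.norm(A-B).round(4)
E
python3 - <<'E'
from h import *
print('orange',tri((236.2,248.6),(406.4,224.7)),plane('top',(406.4,224.7),.165))
print('blue',tri((392.7,133.2),(186.8,219.3)),plane('top',(186.8,219.3),.165))
im=cv2.imread('pics/top0.png');h=cv2.cvtColor(im,cv2.COLOR_BGR2HSV)
m=cv2.inRange(h,(0,150,60),(6,255,255))
for x0,x1 in((170,210),(390,425)):
    mm=m.copy();mm[:,:x0]=0;mm[:,x1:]=0;mm[:205]=0
    r=cv2.minAreaRect(cv2.findNonZero(mm));b=cv2.boxPoints(r);print(r)
    print([plane('top',p,.165).round(4).tolist() for p in b])
E
```

```text
orange (array([ 0.5298, -0.1622,  0.159 ]), np.float64(0.0005)) [ 0.52991395 -0.1607747   0.165     ]
blue (array([0.5367, 0.2554, 0.1577]), np.float64(0.0012)) [0.53703729 0.25379875 0.165     ]
((186.9807586669922, 219.09616088867188), (14.904827117919922, 10.001923561096191), 11.309932708740234)
[[0.5308, 0.2689, 0.165], [0.5493, 0.2657, 0.165], [0.544, 0.238, 0.165], [0.5255, 0.2413, 0.165]]
((405.5588684082031, 220.73533630371094), (19.160314559936523, 15.279744148254395), 75.96376037597656)
[[0.5513, -0.1408, 0.165], [0.5586, -0.169, 0.165], [0.5235, -0.1776, 0.165], [0.5163, -0.1495, 0.165]]
```

The scene view shows the orange tilter nearer the camera, with its grip at (236,249). In the top view it is on the right, with its grip at (406,225). The blue grip is well apart at (187,219) in the top view. The grips triangulate to z ≈ 0.159, as stated. The orange plate edges in the top view, (363,160)-(440,151), put the hinge yaw at about +6.7°, so the tool must turn by about +24°.

>>> step_arm --pt "0.04 -0.05 0.02 0 0 3 0" --pt "0.08 -0.11 0.03 0 0 6 0" --pt "0.12 -0.17 0.03 0 0 9 0" --pt "0.16 -0.23 0.03 0 0 12 0" --pt "0.19 -0.29 0.03 0 0 14 0" --pt "0.22 -0.35 0.03 0 0 16 0" --pt "0.25 -0.41 0.03 0 0 18 0" --pt "0.27 -0.47 0.03 0 0 20 0" --pt "0.29 -0.53 0.03 0 0 22 0" --pt "0.31 -0.59 0.03 0 0 24 0"

```text
time: 1.35
eef_pos: [0.4824, 0.0506, 0.4347]
ee_rot: [0.179, -3.136, -0.0]
contact_force: [1.4, 0.4, 0.0]
width: 0.997
grip_force: 0.0
```

```bash
python3 - <<'E'
from h import *
im=cv2.imread('pics/top0.png');h=cv2.cvtColor(im,cv2.COLOR_BGR2HSV)
m=cv2.inRange(h,(0,0,120),(180,45,255));m[:,:350]=0;m[:,465:]=0;m[:140]=0;m[255:]=0
k,l,st,_=cv2.connectedComponentsWithStats(m);i=1+st[1:,4].argmax()
pts=cv2.findNonZero((cv2.morphologyEx(m,cv2.MORPH_CLOSE,np.ones((5,5))))).reshape(-1,2)
W=np.array([plane('top',p,.01)[:2] for p in pts],np.float32)
r=cv2.minAreaRect(W);print(r)
m=cv2.inRange(h,(0,150,60),(6,255,255));m[:213]=0;m[:,:390]=0;m[:,425:]=0
p=cv2.findNonZero(m).reshape(-1,2);W=np.array([plane('top',q,.165)[:2] for q in p],np.float32);r=cv2.minAreaRect(W);print(r)
E
```

```text
Traceback (most recent call last):
  File "h.py", line 6, in plane
    o,d=ray(n,p);return o+d*(z-o[2])/d[2]
        ~~~^^^^^
  File "h.py", line 4, in ray
    c=optics.get_calibration(n);T=c['pose'];d=T[:3,:3]@np.linalg.inv(c['camera_matrix'])@[p[0],p[1],1];return T[:3,3],d/np.linalg.norm(d)
ValueError: time passes only in moves, steps and waits
```

>>> step_arm --pt "0.02 -0.05 0 0 0 0 0" --pt "0.03 -0.11 0 0 0 0 0" --pt "0.03 -0.168 -0.01 0 0 0 0" --pt "0.031 -0.168 -0.02 0 0 0 0" --pt "0.031 -0.168 -0.03 0 0 0 0" --pt "0.031 -0.168 -0.03 0 0 0 0"

```text
time: 2.1
eef_pos: [0.5129, -0.1143, 0.4041]
ee_rot: [0.18, -3.135, -0.001]
contact_force: [-0.6, -0.3, 0.1]
width: 0.999
grip_force: 0.0
```

```bash
python3 - <<'E'
from h import *
im=cv2.imread('pics/top0.png');h=cv2.cvtColor(im,cv2.COLOR_BGR2HSV)
c=optics.get_calibration('top');K=np.linalg.inv(c['camera_matrix']);T=c['pose']
def pl(P,z):
    d=np.c_[P,np.ones(len(P))]@(T[:3,:3]@K).T;return (T[:3,3]+d*((z-T[2,3])/d[:,2:]))[:,:2].astype(np.float32)
m=cv2.inRange(h,(0,0,120),(180,45,255));m[:,:350]=0;m[:,465:]=0;m[:140]=0;m[255:]=0
print(cv2.minAreaRect(pl(cv2.findNonZero(m).reshape(-1,2),.01)))
m=cv2.inRange(h,(0,150,60),(6,255,255));m[:217]=0;m[:,:390]=0;m[:,425:]=0
print(cv2.minAreaRect(pl(cv2.findNonZero(m).reshape(-1,2),.165)))
s=env.get_obs();print(s['time'],s['eef_pos'],s['dq'].round(3) if hasattr(s['dq'],'round') else s['dq'])
E
```

```text
((0.5969268679618835, -0.20063462853431702), (0.18639016151428223, 0.189364492893219), 9.23261547088623)
((0.5297942757606506, -0.16077686846256256), (0.01921243779361248, 0.029569702222943306), 9.828165054321289)
2.1 [ 0.51294458 -0.11426106  0.40405112] [ 0.004 -0.015 -0.02  -0.     0.014 -0.003]
```

>>> step_arm --pt "0.017 -0.048 0 0 0 2.8 0" --pt "0.017 -0.048 0 0 0 2.8 0" --pt "0.017 -0.048 -0.03 0 0 2.8 0" --pt "0.017 -0.048 -0.06 0 0 2.8 0" --pt "0.017 -0.048 -0.073 0 0 2.8 0" --pt "0.017 -0.048 -0.073 0 0 2.8 0" --pt "0.017 -0.048 -0.073 0 0 2.8 0"

```text
time: 2.98
eef_pos: [0.5302, -0.1631, 0.3328]
ee_rot: [-0.255, 3.13, -0.001]
contact_force: [-0.1, -0.4, 0.3]
width: 1.003
grip_force: 0.0
```

```bash
python3 - <<'E'
from h import *
im=optics.get_image('scene');cv2.imwrite('pics/s1.png',cv2.resize(im[150:400,130:400],None,fx=2.2,fy=2.2))
s=env.get_obs();print(s['time'],s['eef_pos'],s['ee_rot'],s['contact_force'])
E
```

```text
3.025 [ 0.53017728 -0.16321368  0.33285215] [-2.54394900e-01  3.12975535e+00 -1.10950549e-03] [0.22102884 0.00508336 0.17620028]
```

View pics/s1.png

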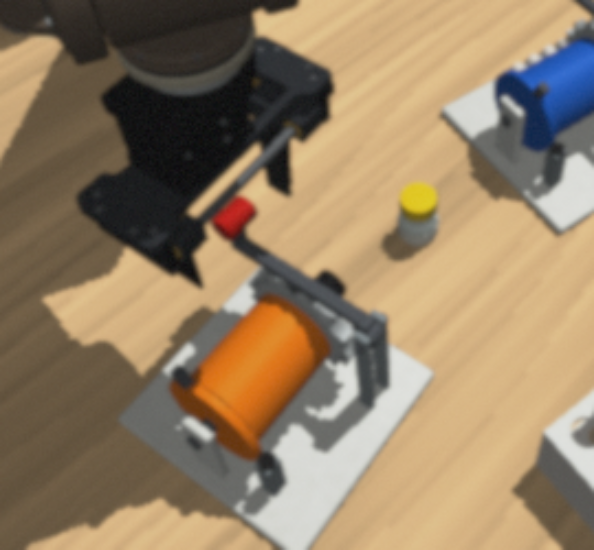

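The crop shows the red grip at (235,217) midway between the fingers, whose tips are at (195,280) and (288,190). The arm touches nothing yet, so I'll close.

>>> step_arm --pt "0 0 0 0 0 0 0.5" --pt "0 0 0 0 0 0 0.8" --pt "0 0 0 0 0 0 1" --pt "0 0 0 0 0 0 1" --pt "0 0 0 0 0 0 1" --pt "0 0 0 0 0 0 1" --pt "0 0 0 0 0 0 1" --pt "0 0 0 0 0 0 1"

```text
time: 4.03
eef_pos: [0.5298, -0.1624, 0.3316]
ee_rot: [0.253, -3.131, -0.004]
contact_force: [-0.6, 10.5, 1.8]
width: 0.31
grip_force: 30.0
```

>>> step_arm --pt "0.011 0.003 0.006 -0.5 2.8 0 1" --pt "0.022 0.0046 0.0114 -0.9 5.7 0 1" --pt "0.033 0.0065 0.0163 -1.4 8.5 0 1" --pt "0.045 0.0084 0.0205 -1.9 11.3 0 1" --pt "0.0565 0.0103 0.0242 -2.3 14.1 0 1" --pt "0.0685 0.0122 0.0273 -2.8 17.0 0 1" --pt "0.0685 0.0122 0.0273 -2.8 17.0 0 1" --pt "0.0685 0.0122 0.0273 -2.8 17.0 0 1"

```text
time: 5.03
eef_pos: [0.5982, -0.1509, 0.3587]
ee_rot: [0.23, -2.834, 0.033]
contact_force: [1.0, 6.4, -1.5]
width: 0.312
grip_force: 30.0
```

```bash
python3 - <<'E'
from h import *
im=optics.get_image('scene');cv2.imwrite('pics/s2.png',cv2.resize(im[150:400,130:400],None,fx=2.2,fy=2.2))
s=env.get_obs();print(s['time'],s['eef_pos'],s['contact_force'],s['torque'],s['width'],s['grip_force'])
E
```

```text
5.075 [ 0.59814224 -0.15086622  0.35873316] [ 0.84366027  6.48520703 -0.94143108] [ 1.25361639 -0.35961897 -0.64626014] 0.3158813694201791 30.01260995864868
```

View pics/s2.png

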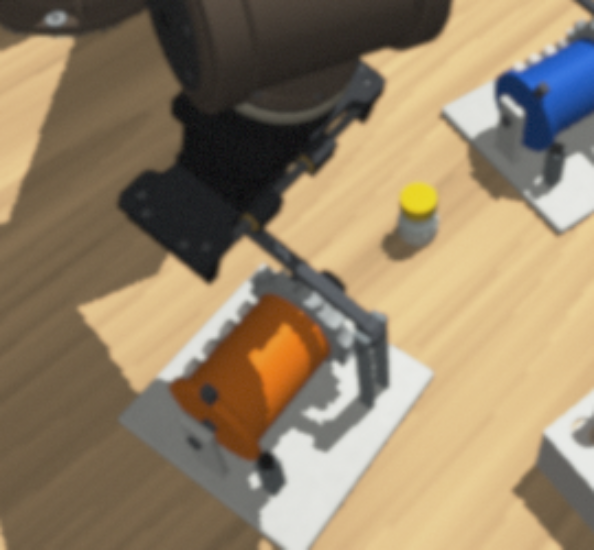

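The pawl has risen with the gripper, and the drum is turning: its end knob moved from (185,375) to (208,393). I'll hold here.

>>> step_arm --pt "0 0 0 0 0 0 1" --pt "0 0 0 0 0 0 1" --pt "0 0 0 0 0 0 1" --pt "0 0 0 0 0 0 1" --pt "0 0 0 0 0 0 1" --pt "0 0 0 0 0 0 1" --pt "0 0 0 0 0 0 1" --pt "0 0 0 0 0 0 1" --pt "0 0 0 0 0 0 1" --pt "0 0 0 0 0 0 1"

```text
time: 6.32
eef_pos: [0.5981, -0.1509, 0.3587]
ee_rot: [0.229, -2.834, 0.033]
contact_force: [1.4, 6.3, -1.8]
width: 0.315
grip_force: 30.0
```

>>> step_arm --pt "0 0 0 0 0 0 1" --pt "0 0 0 0 0 0 1" --pt "0 0 0 0 0 0 1" --pt "0 0 0 0 0 0 1" --pt "0 0 0 0 0 0 1" --pt "0 0 0 0 0 0 1" --pt "0 0 0 0 0 0 1" --pt "0 0 0 0 0 0 1" --pt "0 0 0 0 0 0 1" --pt "0 0 0 0 0 0 1"

```text
time: 7.58
eef_pos: [0.5981, -0.1509, 0.3588]
ee_rot: [0.229, -2.834, 0.033]
contact_force: [1.5, 5.4, -2.1]
width: 0.315
grip_force: 30.0
```

>>> step_arm --pt "0 0 0 0 0 0 1" --pt "0 0 0 0 0 0 1" --pt "0 0 0 0 0 0 1" --pt "0 0 0 0 0 0 1" --pt "0 0 0 0 0 0 1" --pt "0 0 0 0 0 0 1" --pt "0 0 0 0 0 0 1" --pt "0 0 0 0 0 0 1" --pt "0 0 0 0 0 0 1" --pt "0 0 0 0 0 0 1"

```text
time: 8.82
eef_pos: [0.5981, -0.1509, 0.3587]
ee_rot: [0.229, -2.834, 0.033]
contact_force: [1.0, 6.7, -1.4]
width: 0.315
grip_force: 30.0
```

>>> step_arm --pt "0 0 0 0 0 0 1" --pt "0 0 0 0 0 0 1" --pt "0 0 0 0 0 0 1" --pt "0 0 0 0 0 0 1" --pt "0 0 0 0 0 0 1" --pt "0 0 0 0 0 0 1" --pt "0 0 0 0 0 0 1" --pt "0 0 0 0 0 0 1" --pt "0 0 0 0 0 0 1" --pt "0 0 0 0 0 0 1"

```text
time: 10.07
eef_pos: [0.5981, -0.1509, 0.3587]
ee_rot: [0.229, -2.834, 0.033]
contact_force: [0.6, 6.1, -1.7]
width: 0.314
grip_force: 30.0
```

```bash
python3 - <<'E'
from h import *
import time
ims=[optics.get_image('scene') for _ in range(8)]
im=ims[-1];cv2.imwrite('pics/s3.png',cv2.resize(im[150:400,130:400],None,fx=2.2,fy=2.2))
print([np.abs(a[270:370,180:300].astype(int)-ims[-1][270:370,180:300]).mean().round(2) for a in ims])
s=env.get_obs();print(s['time'],s['eef_pos'],s['contact_force'],s['width'],s['grip_force'])
E
```

```text
[np.float64(1.1), np.float64(1.09), np.float64(1.1), np.float64(1.1), np.float64(1.1), np.float64(1.09), np.float64(1.09), np.float64(0.0)]
10.475 [ 0.59810043 -0.15085951  0.35874692] [ 1.07588557  6.5318131  -1.25021907] 0.31791097534564916 30.01174807548523
```

View pics/s3.png

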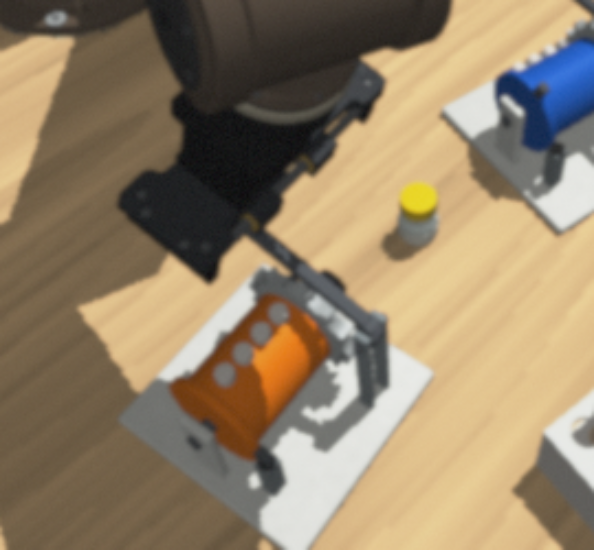

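The four caps sit on top of the drum, from (225,375) to (278,313). Eight successive frames show only noise, so the drum is at its stop. I'll lower the pawl back along the same arc, then open.

>>> step_arm --pt "-0.012 -0.0019 -0.0031 0.5 -2.9 0 1" --pt "-0.0235 -0.0038 -0.0068 0.9 -5.7 0 1" --pt "-0.0355 -0.0057 -0.011 1.4 -8.5 0 1" --pt "-0.0465 -0.0076 -0.0159 1.9 -11.3 0 1" --pt "-0.0575 -0.0092 -0.0213 2.3 -14.2 0 1" --pt "-0.0685 -0.0112 -0.0273 2.8 -17.0 0 1" --pt "-0.0685 -0.0112 -0.0273 2.8 -17.0 0 1" --pt "-0.0685 -0.0112 -0.0273 2.8 -17.0 0 1"

```text
time: 11.48
eef_pos: [0.5294, -0.162, 0.3317]
ee_rot: [-0.253, 3.13, 0.001]
contact_force: [0.8, 6.6, -0.2]
width: 0.31
grip_force: 30.0
```

>>> step_arm --pt "0 0 0 0 0 0 0.5" --pt "0 0 0 0 0 0 0.2" --pt "0 0 0 0 0 0 0" --pt "0 0 0 0 0 0 0" --pt "0 0 0 0 0 0 0" --pt "0 0 0 0 0 0 0" --pt "0 0 0.03 0 0 0 0" --pt "0 0 0.06 0 0 0 0" --pt "0 0 0.1 0 0 0 0" --pt "0 0 0.1 0 0 0 0"

```text
time: 12.72
eef_pos: [0.53, -0.1624, 0.4344]
ee_rot: [-0.254, 3.127, -0.004]
contact_force: [0.5, 0.4, -0.5]
width: 1.001
grip_force: 0.0
```

>>> step_arm --pt "-0.03 0.03 0.02 0 0 0 0" --pt "-0.06 0.08 0.04 0 0 0 0" --pt "-0.08 0.13 0.04 0 0 0 0" --pt "-0.08 0.16 0.04 0 0 0 0" --pt "-0.08 0.16 0.04 0 0 0 0"

```text
time: 13.35
eef_pos: [0.4496, -0.001, 0.4712]
ee_rot: [0.258, -3.13, -0.001]
contact_force: [-0.6, 0.6, 0.2]
width: 0.998
grip_force: 0.0
```

```bash
python3 - <<'E'
from h import *
im=optics.get_image('scene');cv2.imwrite('pics/s4.png',cv2.resize(im[80:400,130:450],None,fx=1.8,fy=1.8));t=optics.get_image('top')
def red(im,x0,x1,y0,y1):
    m=cv2.inRange(cv2.cvtColor(im,cv2.COLOR_BGR2HSV),(0,150,60),(6,255,255));z=np.zeros_like(m);z[y0:y1,x0:x1]=m[y0:y1,x0:x1];M=cv2.moments(z,True);return (M['m10']/max(M['m00'],1),M['m01']/max(M['m00'],1),M['m00'])
a=red(im,210,260,220,270);print(a,red(im,375,410,115,150),red(t,390,425,213,240),red(t,170,205,205,235))
s=env.get_obs();print(s['time'],s['eef_pos'],s['contact_force'],s['width'],s['grip_force'])
E
```

```text
(236.43096234309624, 248.163179916318, 239.0) (392.5892857142857, 133.32142857142858, 112.0) (406.4161073825503, 224.6510067114094, 149.0) (186.71532846715328, 219.2919708029197, 137.0)
13.45 [ 0.45011148 -0.00252987  0.47118987] [-0.08052834 -0.27572826 -0.20476221] 1.000592447036364 0.0
```

View pics/s4.png

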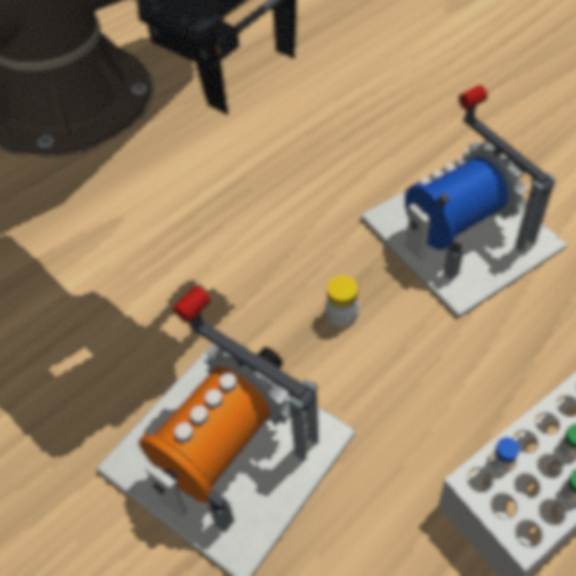

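The orange grip is back at its starting pixel, (236.4,248.2) against (236.2,248.6). The caps point up, the blue grip has not moved, and the robot is touching nothing.

```bash
python3 -c "
from station import env
print(env.close_job())"
```

```text
the job is handed in; nothing more can be done
None
```

The orange drum ran back to its stop with its caps up, the orange pawl is back down between the teeth, the blue pawl was never touched, and the job was handed in with about 13.5 s on the clock; no verdict was returned.

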